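Set the sliding rest of a chromatography column holder and lay the column in it

TASK

Slide the movable V-rest along the steel bar of the column holder until its pointer stands over the black line on the base, and let go of it there. Then pick up the steel column and lay it gently in both V-rests, its tube in the notches and its hexagonal ends outside the rests, and let it go without dropping it. The rest must still be on its line at the end; leave the bottle, the beaker and the wrench where they are.

Things in the scene. Friction and masses are not known exactly. Their poses are not given: they have to be found in the camera images.
- rack: Fixed column holder; place, yaw vary. White base 95 mm (x, -35 to +60) by 320 mm (y), 20 mm high; 12 mm steel bar along y at x=0, axis 60 mm above the bench, on posts at y=-145 and +145 mm (72 mm high). Fixed black V-rest at y=+115 mm on a white pedestal; a movable V-rest rides on the bar on its -y side. The ledge with the black line is on the +x side. Origin: on the bench under the bar's middle.
- slide_rest (a joint): Movable V-rest's position along the bar, m: 0 at its -y stop (rack y=-110 mm), 0.155 at the stop nearest the fixed rest. About 2.5 N of friction; stays where left. A black round collar (34 mm diameter, 36 mm long, top 77 mm above the bench) with a V-block on it: 36 mm wide across the bar (flat upright faces to pinch from above, 77 to 120 mm above the bench), 18 mm thick along the bar.
- slide_seat (a point): Middle of the movable V-rest: where the axis of the column's tube will lie, over the bar axis, 113 mm above the bench (10 mm above the bottom of the V, 7 mm below the top of the V-block). x, y, z axes as the rack's.
- fixed_seat (a point): The same point on the fixed V-rest (same V-block, 36 mm wide and 18 mm thick), at rack y=+115 mm, 113 mm above the bench.
- pointer (a point): Tip of the movable rest's pointer: an upright steel blade 3 mm thick under the collar on the rack's +x side, in the middle plane of the movable V-rest. The tip is 36 mm in x from the bar axis, 24 mm above the bench (the blade's outer end is at x=38 mm).
- mark: The black line across the white ledge of the base, 40 mm long (along rack x, from 18 to 58 mm) and 4 mm wide. Origin: its middle, on the ledge, 20 mm above the bench; axes as the rack's. Its place along the bar varies: 85 to 135 mm from the middle of the fixed V-rest, always 30 mm or more towards it from where the movable rest starts.
- column: Loose steel column, 0.2 to 0.3 kg, lying on the bench between robot and holder: tube 14 mm in diameter, 172 mm long between two hexagonal end fittings (26 mm across flats, 30 across corners, 24 long), 220 mm overall. Origin: its centre, on its axis, 13 mm above the bench at the start; its y axis runs along the tube; both ends alike.
- bottle: Bystander: amber bottle with a black cap, 64 mm in diameter, 140 mm high, standing; origin at the centre of its underside.
- beaker: Bystander: open glass beaker, 68 mm in diameter, 85 mm high, standing; origin at the centre of its underside.
- wrench: Bystander: open-ended steel wrench lying flat on the bench, about 180 mm long along its x axis; origin near its middle.

How it is judged:
By the outcome, as a careful person would: the job done as asked, in the order asked, and still so for the second after the job is handed in, with the robot touching nothing.
It also fails if it takes over 56 s, if anything falls off the work surface, if the arm or the gripper's body presses on something with over 40 N, if the wrist force passes 120 N, or if a joint passes its speed limit or range.

ROBOT

A 6-joint arm with a two-finger parallel gripper is mounted at the origin on the work surface. World frame = base frame: x ahead of the robot, y to its left, z up, the work surface at z = 0. Lengths are in mm, angles in degrees, forces in N, time in s.
With the tool pointing down it reaches from about 300 to 850 mm from the base axis. Payload 4.2 kg.
Tool frame: the origin (TCP) lies on the centre line of the jaws, within the pads' length; the fingertips stand env.nose_length ahead of it and the grasp point (between the pads) lies 2 mm behind it (env.nose_length is the distance from the TCP to the fingertips, in mm); z points along the fingers, y is the direction in which the jaws open and shut (so a half turn about z gives the same grasp; the last joint's range is limited). The gripper opens to 91 mm and grips with 3 to 60 N. Pads are 32 mm wide; open, the fingers measure 118 mm over their backs; the gripper's body (76 mm by 178 mm) begins 60 mm behind the grasp point.
Start: joints at [-71.448, 18.312, 89.639, -0, 72.044, -1.146], TCP at [193.817, -541.365, 230.976] pointing down, gripper open.
Joint ranges: [-177.97, 177.97], [-48.28, 115.42], [12.27, 149.76], [-77.06, 257.06], [2.81, 150.46], [-146.56, 146.56]. Speed limits (degrees/s): [147.25, 147.25, 180, 180, 180, 180].

INTERFACE

Orientations are given as [roll, pitch, yaw] about the fixed x, y, z axes, in that order (R = Rz(yaw) Ry(pitch) Rx(roll)).
In Python, from workcell import env gives the robot as it stands. The module is installed in compiled form; this text tells all that it offers.
- The arm moves only by the tool jog_arm, never from a script. Its argument "deltas" is a list that holds one entry, the list of rows, each a list of 5 numbers: the shift along the tool's x, y, z in m, then the turn about the tool's z in degrees, then the finger opening in m, from 0 to 0.0912. A call has 1 to 20 rows; each row is the pose to reach, as a shift and turn from the pose commanded when the call began, along the tool's axes at that moment; what a row does not reach only later rows make up. A row lasts 1/12 s, in which the tool goes at most 41.7 mm and 7.16 degrees, less where a joint would pass 70% of its speed; a pose out of reach is approached as far as the arm can. A call with a gripper value outside its range is refused whole. The fingers move at their own pace and stop on an object; "grip_force" is the grip in N (left out, the last holds). Time passes only in rows, so rows that repeat a pose let the fingers close. It gives the time, the measured TCP pose, the force and the opening at its end, in the units of the state.
- env.state(): the state, without advancing time (a new reading comes with each control period).
- env.grab_frame(name): name is "scene" or "top" or "wrist"; returns the picture (420x560x3 uint8, red, green, blue); there is no depth.
- env.camera_params(name): a dict with "fx", "fy", "cx", "cy" (pixels), "k1" (the pictures are not rectified: a ray, as slopes to the right and down, at radius r is drawn at 1 + k1 r^2 times it, then the intrinsics apply), "xyz" and "orientation" of the camera in the world. Camera axes: x right, y down, z forward; pixel columns grow to the right and rows downward; lengths in mm; the calibration is good to about 2 mm. A picture is of the moment at which its call begins: read the wrist's pose just before it. camera_params takes no time and is no camera call; for the wrist camera it gives the pose at the moment of the call.
- env.job_done(): hands the job in, once; it reports no verdict.
Trained networks look in the newest picture that a camera, given by its name, has taken for a name from the list of things; names that differ only in an ending like _2 or _b are one class to them, and where a whole thing is asked for, a point or a joint stands for the part that bears it (a point fixed in the world has none). Each returns a list of dicts, best first, with "conf" (0 to 1); they miss things now and then, are a little off and sometimes report something else, mostly with a low value. They report only what shows in the picture. A call takes as long as a camera call.
- env.look_for(camera, label): "xyz" ([x, y, z] in mm, in world coordinates, good to about 4 mm: the middle of the surface that is visible of it).
The state is a dict: "time_s": time; "qpos": joint angles; "qvel": joint speeds; "effort": joint torques, N m; "ee_pos": TCP position; "ee_rot": TCP orientation; "force": force on the tool from outside, world axes, zero at the start; "torque": the same for the moment, N m; "gripper_width": finger opening in mm.
Only numpy, scipy, OpenCV 4.12 (cv2) and the standard library are available. Lean on these libraries where they do the work, as an engineer would, in place of code of your own. Each camera call takes 0.05 s, during which the arm holds its last target.

## Working session

There is one attempt and no reset: what is moved stays moved. The work goes in short steps, Python scripts to look and compute and a tool call to move; the robot and the scene stay as the last step left them, time stands still between calls to the robot, and variables do not carry over. Pictures are saved under pics/ and viewed, and the job is handed in when it is done.

Besides the shell and the picture viewer there is one more tool, called as name(argument=value, ...), one argument or row to a line, values as JSON. jog_arm: Moves the arm, as the interface text tells. Its arguments: {"type":"object","properties":{"deltas":{"type":"array"},"grip_force":{"type":"number"}},"required":["deltas"]}

```bash
mkdir -p pics; cat > h.py <<'E'
import numpy as np, cv2
from scipy.spatial.transform import Rotation as R
from workcell import env
def snap(cam,name):
    p=env.camera_params(cam); im=env.grab_frame(cam)
    cv2.imwrite(f'pics/{name}.png',cv2.cvtColor(im,cv2.COLOR_RGB2BGR)); return im,p
def Rm(o): return R.from_euler('xyz',o,degrees=True).as_matrix()
def ray(p,u,v):
    d=np.array([(u-p['cx'])/p['fx'],(v-p['cy'])/p['fy']]); s=d.copy()
    for _ in range(20): s=d/(1+p['k1']*(s@s))
    return np.array(p['xyz']),Rm(p['orientation'])@np.array([s[0],s[1],1])
def atz(p,u,v,z):
    o,d=ray(p,u,v); return o+d*(z-o[2])/d[2]
def proj(p,X):
    c=Rm(p['orientation']).T@(np.array(X)-p['xyz']); s=c[:2]/c[2]; s=s*(1+p['k1']*(s@s))
    return s*[p['fx'],p['fy']]+[p['cx'],p['cy']]
E
python3 - <<'E'
from h import *
print(env.state(), env.nose_length)
for c in ['scene','top','wrist']:
    im,p=snap(c,c+'0'); print(c,p)
for l in ['rack','slide_rest','slide_seat','fixed_seat','pointer','mark','column','bottle','beaker','wrench']:
    for c in ['top','scene']:
        print(l,c,[(np.round(d['xyz']).tolist(),round(d['conf'],2)) for d in env.look_for(c,l)][:3])
E
```

```text
{'time_s': 0.0, 'qpos': array([-7.14482958e+01,  1.83522403e+01,  8.97049688e+01, -1.43926431e-03,
        7.20434879e+01, -1.14649766e+00]), 'qvel': array([ 0.1053594 ,  0.0494671 ,  0.01382153,  0.02074117,  0.04115982,
       -0.0105108 ]), 'effort': array([ 1.39592303e-03, -4.12456834e+01, -2.31975800e+01,  7.30003905e-02,
        4.57438873e-02, -1.51195741e-04]), 'ee_pos': array([ 193.65394581, -540.91822829,  230.12398118]), 'ee_rot': array([-1.79899296e+02, -6.46726544e-04,  1.96986462e+01]), 'force': array([-0.72976341, -0.28172799,  0.11540303]), 'torque': array([-0.07098151,  0.00036598, -0.00417416]), 'gripper_width': 91.13839822869801} 17.0
scene {'fx': 424.4052155598285, 'fy': 424.4052155598285, 'cx': 269.6906390406323, 'cy': 212.12749436717854, 'k1': -0.06735034622405747, 'xyz': array([1155.03691131,  124.60190421,  824.90104625]), 'orientation': array([-138.26043353,   -0.73166011,  102.76237499])}
top {'fx': 410.8862247980769, 'fy': 410.8862247980769, 'cx': 285.633040066943, 'cy': 205.15481586962173, 'k1': -0.08780940738284808, 'xyz': array([ 362.18484343,    9.12413
[... 544 characters left out ...]
1.0, -14.0, 84.0], 0.87)]
slide_seat top []
slide_seat scene [([652.0, -12.0, 83.0], 0.93)]
fixed_seat top [([631.0, 41.0, 18.0], 0.68)]
fixed_seat scene [([649.0, 42.0, 20.0], 0.64)]
pointer top [([628.0, -16.0, 101.0], 0.79)]
pointer scene [([647.0, -13.0, 81.0], 0.71)]
mark top []
mark scene []
column top [([454.0, 84.0, 18.0], 0.68)]
column scene [([456.0, 84.0, 20.0], 0.63)]
bottle top [([582.0, 342.0, 97.0], 0.65)]
bottle scene [([612.0, 356.0, 87.0], 0.93), ([458.0, 82.0, 21.0], 0.67)]
beaker top [([622.0, -380.0, 53.0], 0.74)]
beaker scene [([618.0, -368.0, 60.0], 0.9), ([612.0, 353.0, 88.0], 0.21)]
wrench top [([378.0, -353.0, 7.0], 0.64)]
wrench scene [([385.0, -356.0, 1.0], 0.71)]
```

View pics/top0.png

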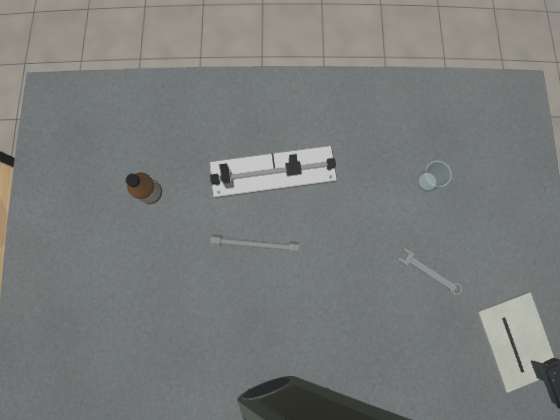

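View pics/scene0.png

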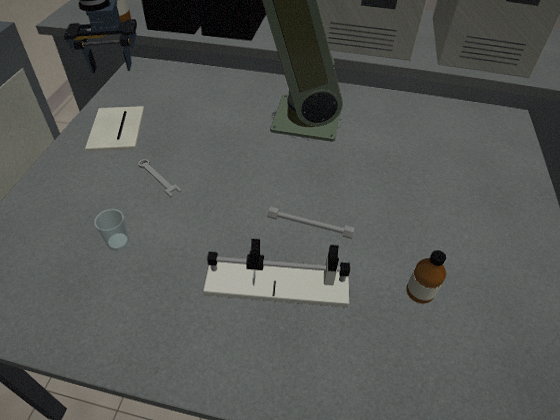

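```bash
python3 - <<'E'
import cv2
a=cv2.imread('pics/scene0.png'); cv2.imwrite('pics/scene0z.png',cv2.resize(a[110:260,190:390],None,fx=4,fy=4,interpolation=cv2.INTER_CUBIC))
a=cv2.imread('pics/top0.png'); cv2.imwrite('pics/top0z.png',cv2.resize(a[0:150,180:380],None,fx=4,fy=4,interpolation=cv2.INTER_CUBIC))
E
```

```text
(no output)
```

View pics/scene0z.png

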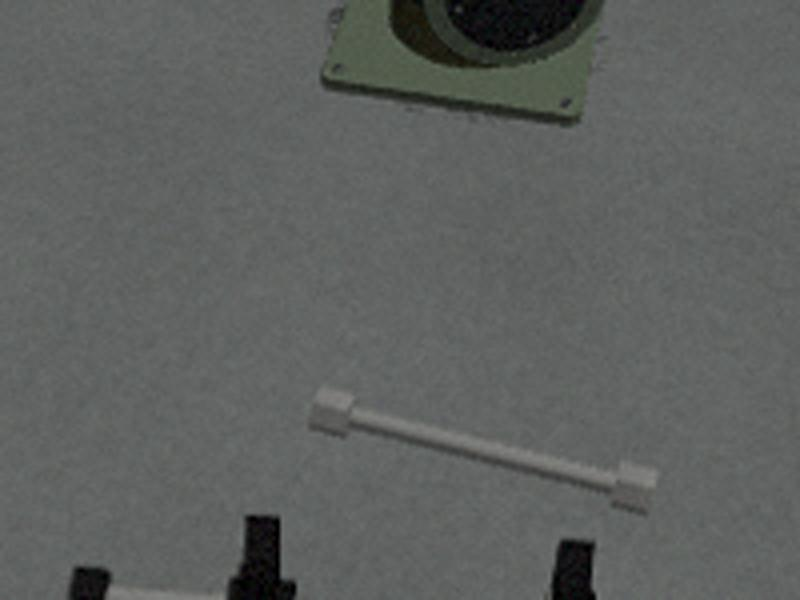

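View pics/top0z.png

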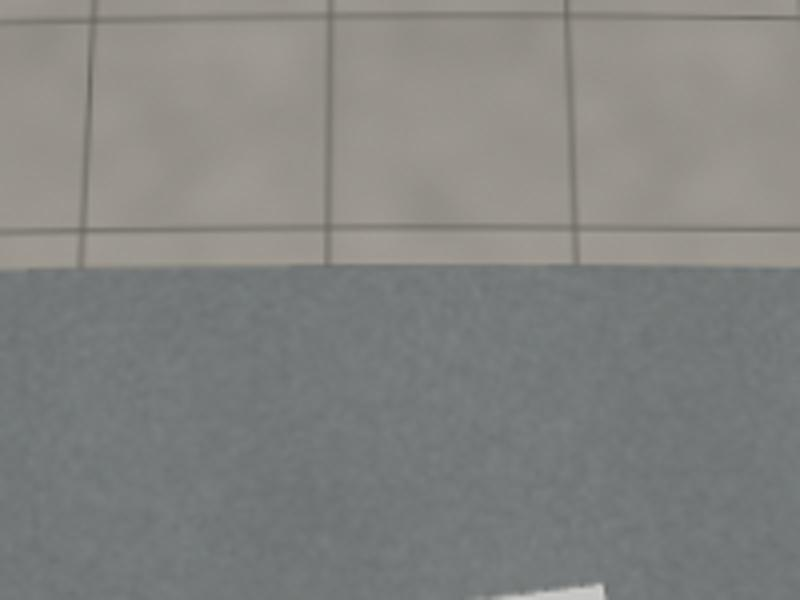

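The top view shows the rack at about (210..337, 147..197), the mark at (273,160) and the movable rest at (293,167). The column lies from (216,240) to (295,246). In the scene view the pointer is at about (254,275) and the line at (274,288). My crops missed the rack, so I'll crop again.

```bash
python3 - <<'E'
import cv2
a=cv2.imread('pics/scene0.png'); cv2.imwrite('pics/scene0z.png',cv2.resize(a[195:315,195:365],None,fx=4.7,fy=4.7,interpolation=cv2.INTER_CUBIC))
a=cv2.imread('pics/top0.png'); cv2.imwrite('pics/top0z.png',cv2.resize(a[140:260,200:350],None,fx=5,fy=5,interpolation=cv2.INTER_CUBIC))
E
```

```text
(no output)
```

View pics/scene0z.png

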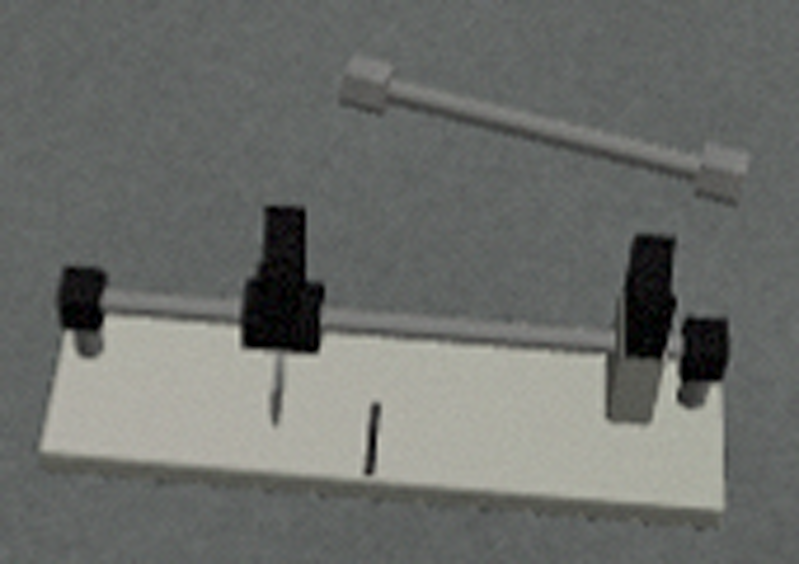

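View pics/top0z.png

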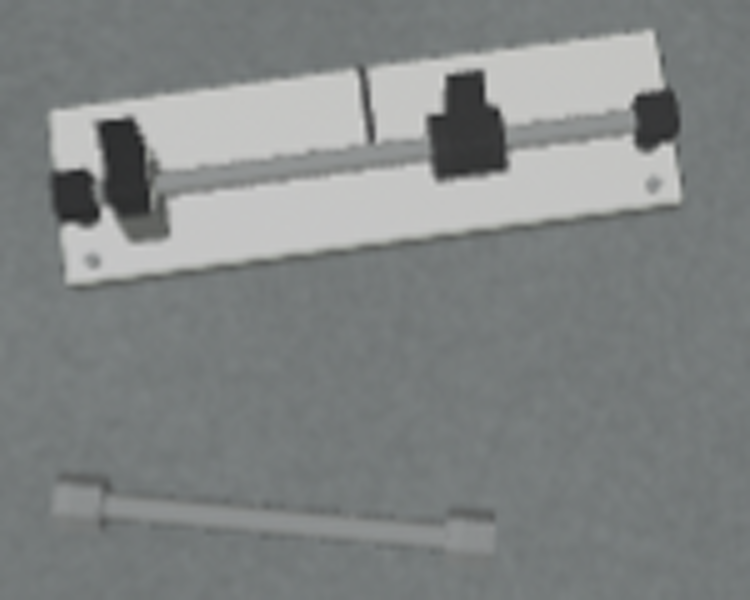

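```bash
python3 - <<'E'
from h import *
from scipy.optimize import least_squares
T=env.camera_params('top'); S=env.camera_params('scene')
t=lambda u,v:(T,200+u/5,140+v/5); s=lambda u,v:(S,195+u/4.7,195+v/4.7)
# (cam pix),(x,y,z) with y possibly relative to slide 's' or mark 'm'
obs=[(t(50,112),(60,160,20),''),(t(655,30),(60,-160,20),''),(t(682,201),(-35,-160,20),''),(t(66,280),(-35,160,20),''),
(s(40,452),(60,-160,20),''),(s(722,508),(60,160,20),''),
(t(361,66),(58,0,20),'m'),(t(373,142),(18,0,20),'m'),(s(371,472),(58,0,20),'m'),(s(376,404),(18,0,20),'m'),
(s(275,422),(36,0,24),'s'),(s(265,207),(-18,-9,120),'s'),(s(306,207),(-18,9,120),'s'),(t(446,73),(18,9,120),'s'),(t(484,70),(18,-9,120),'s'),
(t(98,121),(18,124,120),''),(t(136,117),(18,106,120),''),(s(634,235),(-18,106,120),''),(s(676,235),(-18,124,120),'')]
def f(q,rep=0):
    c,sn=np.cos(q[2]),np.sin(q[2]); r=[]
    for (p,u,v),X,k in obs:
        X=np.array(X,float)
        if k=='m':X[1]+=q[3]
        if k=='s':X[1]+=q[4]
        W=[q[0]+c*X[0]-sn*X[1],q[1]+sn*X[0]+c*X[1],X[2]]
        r.append(proj(p,W)-[u,v])
    return np.array(r) if rep else np.ravel(r)
r=least_squares(f,[640,37,0,0,-50],loss='soft_l1'); q=r.x
print(np.round(q,2),np.degrees(q[2])); print(np.round(f(q,1),1).tolist())
# column, tops of hexes ~z 13
for nm,A in {'L':[t(53,495),s(340,86)],'R':[t(494,535),s(748,172)]}.items():pass
for a in [t(78,498),t(470,533)]: print('col top',atz(*a,20).round(1))
for a in [s(366,83),s(722,172)]: print('col scene',atz(*a,20).round(1))
def tri(a,b):
    o1,d1=ray(*a);o2,d2=ray(*b);k=np.linalg.lstsq(np.c_[d1,-d2],o2-o1,rcond=None)[0];return (o1+d1*k[0]).round(1),(o2+d2*k[1]).round(1)
print(tri(t(104,508),s(697,163)),tri(t(446,533),s(391,90)))
E
```

```text
[ 6.2928e+02  3.3460e+01  1.3000e-01 -3.8600e+00 -5.0020e+01] 7.472544918076433
[[-0.9, -1.5], [0.1, -1.1], [0.5, -0.3], [-0.3, 0.5], [-1.5, -1.0], [0.5, -0.1], [-0.3, 0.1], [-0.7, -0.4], [-0.7, 0.3], [-0.2, -0.8], [-0.2, -0.5], [-0.1, -1.4], [-0.3, -0.7], [-0.5, -0.1], [-0.5, -0.5], [-1.0, -0.4], [-0.9, -0.7], [-0.3, -1.0], [-0.6, -0.4]]
col top [463.8 178.1  20. ]
col top [445.2 -17.6  20. ]
col scene [452.2 -15.8  20. ]
col scene [469.8 178.7  20. ]
(array([459.5, 166.2,  11.7]), array([459.6, 165.6,  11.6])) (array([446.1,  -5.8,  10.5]), array([445.7,  -3.1,  10.4]))
```

jog_arm(
  deltas=[
    [[0.0297,-0.0173,-0.001,-3.9,0.0912],[0.0593,-0.0346,-0.002,-7.8,0.0912],[0.089,-0.0518,-0.003,-11.7,0.0912],[0.1187,-0.0691,-0.004,-15.6,0.0912],[0.1483,-0.0864,-0.005,-19.4,0.0912],[0.178,-0.1037,-0.006,-23.3,0.0912],[0.2077,-0.121,-0.007,-27.2,0.0912],[0.2373,-0.1382,-0.008,-31.1,0.0912],[0.267,-0.1555,-0.009,-35.0,0.0912],[0.2967,-0.1728,-0.01,-38.9,0.0912],[0.3263,-0.1901,-0.011,-42.8,0.0912],[0.356,-0.2074,-0.012,-46.7,0.0912],[0.3856,-0.2246,-0.013,-50.5,0.0912],[0.4153,-0.2419,-0.014,-54.4,0.0912],[0.445,-0.2592,-0.015,-58.3,0.0912],[0.4746,-0.2765,-0.016,-62.2,0.0912],[0.5043,-0.2938,-0.017,-66.1,0.0912],[0.534,-0.311,-0.018,-70.0,0.0912],[0.5636,-0.3283,-0.019,-73.9,0.0912],[0.5933,-0.3456,-0.02,-77.8,0.0912]],
  ],
)

```text
time_s: 2.82
ee_pos: [636.8, -14.5, 251.0]
ee_rot: [180.0, 0.0, 97.7]
force: [0.7, -0.9, 0.2]
gripper_width: 91.5
```

jog_arm(
  deltas=[
    [[0,0,0,0,0.0912],[0,0,0,0,0.0912],[0,0,0,0,0.0912]],
  ],
)

```text
time_s: 3.07
ee_pos: [635.4, -16.3, 250.6]
ee_rot: [-179.9, 0.0, 97.5]
force: [-0.6, -0.2, -0.8]
gripper_width: 91.3
```

```bash
python3 - <<'E'
from h import *
s=env.state();print(s['time_s'],s['ee_pos'],s['ee_rot'],s['qpos'])
im,p=snap('wrist','w1');print(p)
print([(l,[(d['xyz'],d['conf']) for d in env.look_for('wrist',l)][:2]) for l in ['slide_rest','mark']])
for X in [(0,-50,120),(0,-59,120),(18,-50,120),(0,115,120),(36,-50,24),(58,-3.9,20),(18,-3.9,20)]:
    a=np.radians(7.47);W=[629.3+np.cos(a)*X[0]-np.sin(a)*X[1],33.5+np.sin(a)*X[0]+np.cos(a)*X[1],X[2]];print(X,proj(p,W).round(1))
E
```

```text
3.0667 [635.41068297 -16.34327424 250.59462049] [-1.79928422e+02  3.08713224e-02  9.74830783e+01] [-2.48859136e+00  2.33055486e+01  7.91516038e+01 -4.38204255e-02
  7.76080023e+01 -9.96222222e+00]
{'fx': 334.71505142486245, 'fy': 334.71505142486245, 'cx': 278.7349819135747, 'cy': 205.00774841679043, 'k1': -0.06497920121608854, 'xyz': array([627.00138925,  51.28403592, 404.45938754]), 'orientation': array([1.65909904e+02, 1.42533527e-01, 7.54374265e+00])}
[('slide_rest', [([632.0, -12.0, 104.4], 0.64)]), ('mark', [([664.6, 38.2, 23.0], 0.62), ([640.1, 50.4, 20.3], 0.48)])]
(0, -50, 120) [279.4 201.2]
(0, -59, 120) [279.4 211.1]
(18, -50, 120) [300.  201.2]
(0, 115, 120) [279.8  -5.9]
(36, -50, 24) [310.7 181.9]
(58, -3.9, 20) [330.7 141.2]
(18, -3.9, 20) [295.4 141.1]
```

View pics/w1.png

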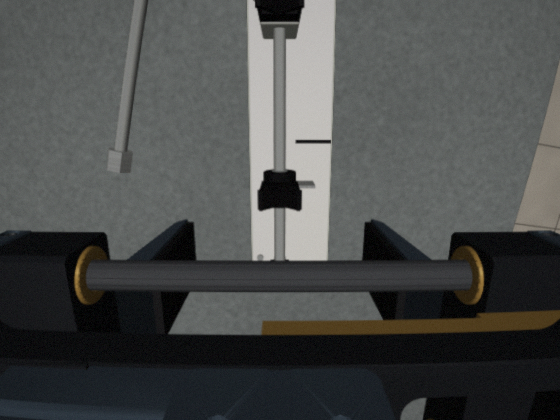

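The wrist view shows the V-block at u 258–301 with its rear edge at v≈209, the pointer at (305–314, 184), and the line at v≈141 (u 296–331). These agree with the two-view fit. I'll measure more finely.

```bash
python3 - <<'E'
import cv2
a=cv2.imread('pics/w1.png'); cv2.imwrite('pics/w1z.png',cv2.resize(a[125:225,230:350],None,fx=6,fy=6,interpolation=cv2.INTER_CUBIC))
E
```

```text
(no output)
```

View pics/w1z.png

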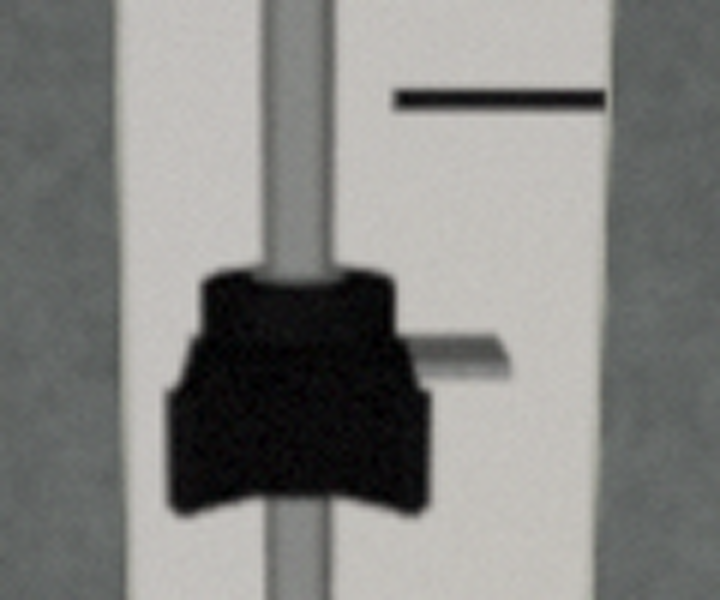

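```bash
python3 - <<'E'
from h import *
p=env.camera_params('wrist')
a=np.radians(7.47)
def rk(W): d=W[:2]-[629.3,33.5]; return np.array([np.cos(a)*d[0]+np.sin(a)*d[1],-np.sin(a)*d[0]+np.cos(a)*d[1]]).round(1)
z=lambda u,v:(p,230+u/6,125+v/6)
for n,pt,h in [('line L',(395,99.5),20),('line R',(605,99.5),20),('blade low tip',(495,335),24),('block BL',(172,514),120),('block BR',(428,514),120),('block FL',(167,392),120),('block FR',(430,392),120),('base L top',(118,60),20),('base R',(610,60),20),('baseL',(130,580),20),('baseR',(592,580),20)]:
    print(n,rk(atz(*z(*pt),h)))
E
```

```text
line L [18.5 -5.3]
line R [58.3 -5.2]
blade low tip [ 38.  -49.7]
block BL [-18.5 -59.5]
block BR [ 19.1 -59.5]
block FL [-18.9 -41.2]
block FR [ 19.1 -41.2]
base L top [-33.8   2.1]
base R [59.   2.2]
baseL [ -33.5 -100.1]
baseR [  59.1 -100.1]
```

jog_arm(
  deltas=[
    [[0,0,0.03,0,0.0912],[0,0,0.06,0,0.08],[0,0,0.09,0,0.07],[0,0,0.12,0,0.06],[0,0,0.14,0,0.06],[0,0,0.15,0,0.06],[0,0,0.15,0,0.06],[0,0,0.15,0,0.03],[0,0,0.15,0,0.03],[0,0,0.15,0,0.03],[0,0,0.15,0,0.03],[0,0,0.15,0,0.03],[0,0,0.15,0,0.03]],
  ],
  grip_force=15,
)

```text
time_s: 4.3
ee_pos: [635.9, -16.3, 102.6]
ee_rot: [180.0, 0.0, 97.5]
force: [-3.5, -1.3, 6.4]
gripper_width: 36.8
```

jog_arm(
  deltas=[
    [[0.004,0,0,0,0.03],[0.009,0,0,0,0.03],[0.014,0,0,0,0.03],[0.019,0,0,0,0.03],[0.024,0,0,0,0.03],[0.029,0,0,0,0.03],[0.034,0,0,0,0.03],[0.039,0,0,0,0.03],[0.043,0,0,0,0.03],[0.045,0,0,0,0.03],[0.0455,0,0,0,0.03],[0.0455,0,0,0,0.03],[0.0455,0,0,0,0.03],[0.0455,0,0,0,0.03]],
  ],
)

```text
time_s: 5.47
ee_pos: [629.9, 28.7, 102.6]
ee_rot: [180.0, 0.1, 97.5]
force: [-3.5, -2.1, 6.2]
gripper_width: 37.2
```

```bash
python3 - <<'E'
from h import *
s=env.state();print(s['ee_pos'],s['force'])
im,p=snap('wrist','w2'); im2,p2=snap('scene','s2')
cv2.imwrite('pics/s2z.png',cv2.resize(cv2.imread('pics/s2.png')[195:315,195:365],None,fx=4.7,fy=4.7,interpolation=cv2.INTER_CUBIC))
E
```

```text
[629.92601542  28.67564377 102.61398014] [-3.54698932 -2.09894346  6.23400049]
```

View pics/w2.png

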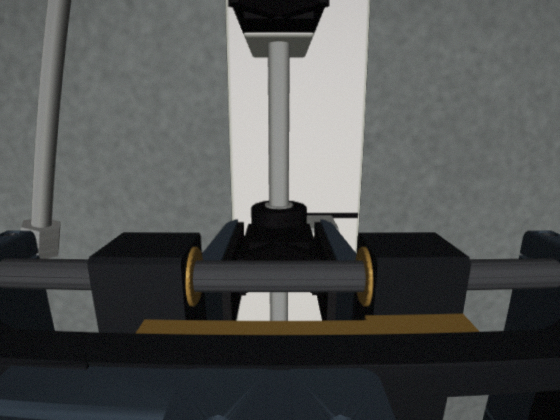

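View pics/s2z.png

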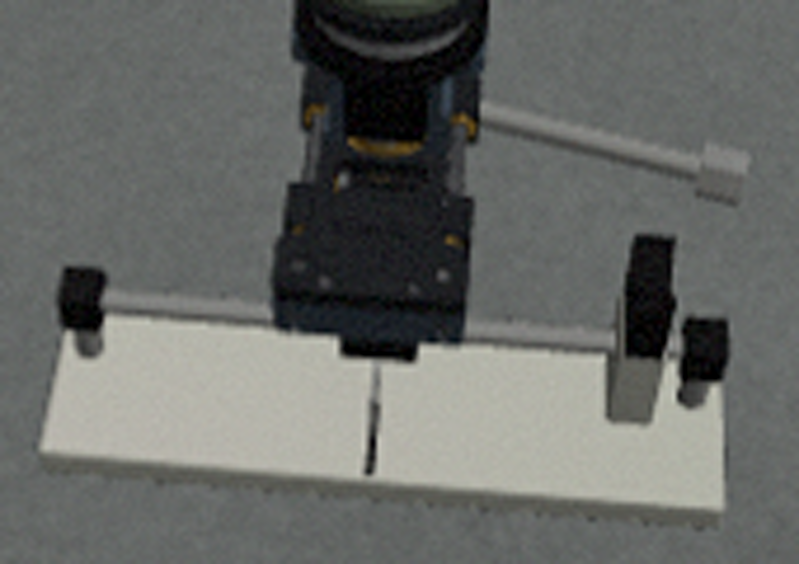

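The pointer (scene crop, about (376,385)) now runs straight into the line (372,450), and the wrist view agrees. I'll let go, rise and check from above.

jog_arm(
  deltas=[
    [[0,0,0,0,0.045],[0,0,0,0,0.06],[0,0,0,0,0.06],[0,0,0,0,0.06],[0,0,0,0,0.06],[0,0,-0.02,0,0.06],[0,0,-0.05,0,0.06],[0,0,-0.08,0,0.06],[0,0,-0.11,0,0.06],[0,0,-0.14,0,0.06],[0,0,-0.15,0,0.06],[0,0,-0.15,0,0.06],[0,0,-0.15,0,0.06],[0,0,-0.15,0,0.06]],
  ],
)

```text
time_s: 6.73
ee_pos: [628.9, 29.1, 248.5]
ee_rot: [-179.8, -0.0, 97.5]
force: [0.2, 0.3, 0.4]
gripper_width: 59.9
```

```bash
python3 - <<'E'
from h import *
s=env.state();print(s['time_s'],s['ee_pos'],s['force'])
im,p=snap('wrist','w3'); im2,p2=snap('scene','s3')
cv2.imwrite('pics/s3z.png',cv2.resize(cv2.imread('pics/s3.png')[245:305,235:320],None,fx=9,fy=9,interpolation=cv2.INTER_CUBIC))
cv2.imwrite('pics/w3z.png',cv2.resize(cv2.imread('pics/w3.png')[125:225,230:350],None,fx=6,fy=6,interpolation=cv2.INTER_CUBIC))
E
```

```text
6.7333 [628.92892751  29.07481092 248.54854325] [0.21943954 0.32410197 0.36234497]
```

View pics/w3z.png

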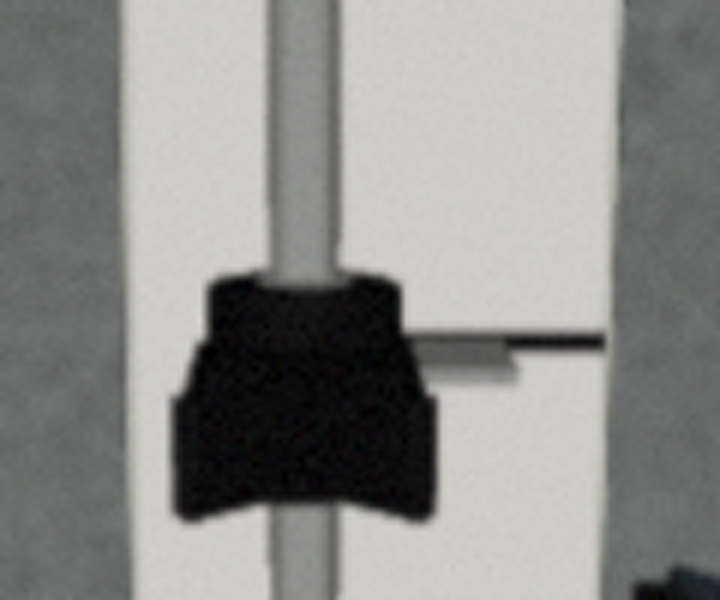

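View pics/s3z.png

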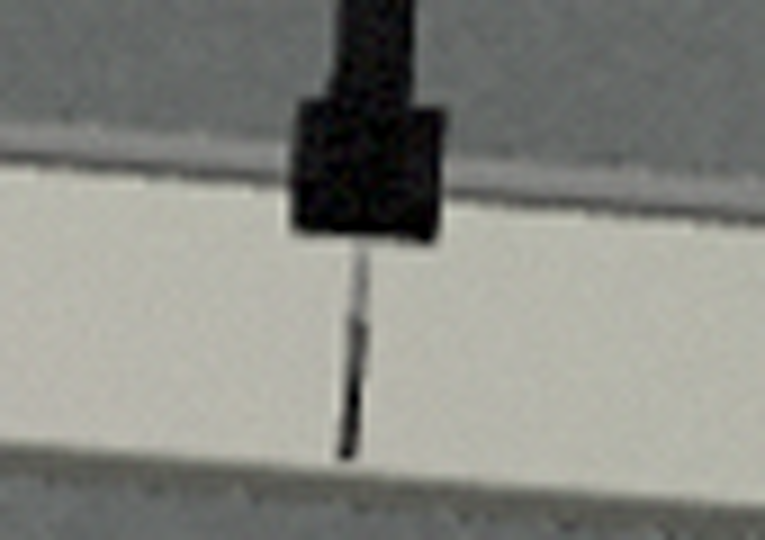

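View pics/w3.png

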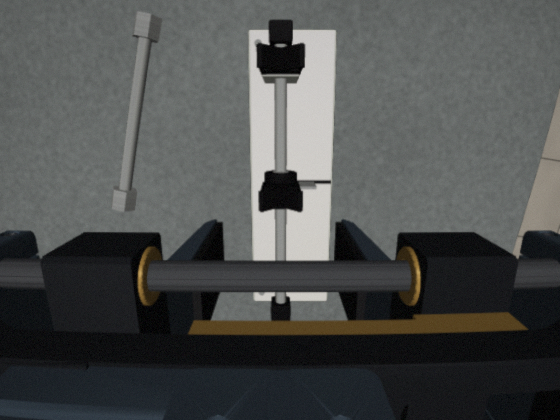

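```bash
python3 - <<'E'
from h import *
p=env.camera_params('wrist')
a=np.radians(7.47)
def rk(W): d=W[:2]-[629.3,33.5]; return np.array([np.cos(a)*d[0]+np.sin(a)*d[1],-np.sin(a)*d[0]+np.cos(a)*d[1]]).round(1)
z=lambda u,v:(p,230+u/6,125+v/6)
for n,pt,h in [('line R',(604,341.5),20),('blade low tip',(500,339.5),24),('block BL',(178,520),120),('block BR',(434,520),120),('block F',(172,398),120),('block F',(436,398),120)]:
    print(n,rk(atz(*z(*pt),h)))
f=lambda u,v,h:rk(atz(p,u,v,h))
print('fixed',f(257,70,120),f(303,70,120))
# column: ends, tube edges
for n,u,v,h in [('far hex',147,27,13),('near hex',124,200,13),('tube far',144,40,13),('tube near',127,188,13)]:
    print(n,atz(p,u,v,h).round(1))
cv2.imwrite('pics/w3c.png',cv2.resize(cv2.imread('pics/w3.png')[0:220,90:190],None,fx=2.7,fy=2.7,interpolation=cv2.INTER_CUBIC))
S=env.camera_params('scene'); s=lambda u,v:(S,235+u/9,245+v/9)
print(rk(atz(*s(362,250),24)), rk(atz(*s(357,335),24)),rk(atz(*s(354,380),20)),rk(atz(*s(346,457),20)))
E
```

```text
line R [58.3 -4.2]
blade low tip [37.7 -3.2]
block BL [-18. -13.]
block BR [ 19.3 -12.9]
block F [-18.7   5.1]
block F [19.2  5.2]
fixed [-18.9 104.1] [ 17.8 104.1]
far hex [463.2 178.9  13. ]
near hex [444.6 -19.   13. ]
tube far [460.7 165.1  13. ]
tube near [448.   -3.6  13. ]
[ 1.1 -4.5] [26.  -3.7] [36.4 -3.5] [58.1 -3.5]
```

View pics/w3c.png

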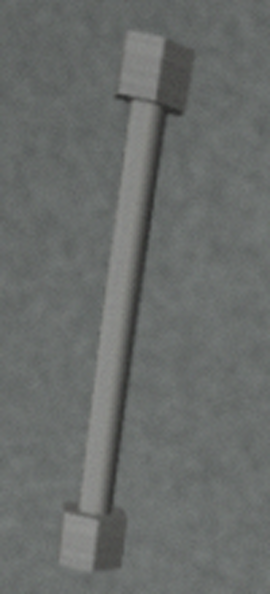

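The pointer and line agree to about 0.5 mm in both views, so the rest is placed. Next I'll move over the column for a second wrist view of it.

jog_arm(
  deltas=[
    [[0.003,-0.035,0,1,0.06],[0.006,-0.07,0,2,0.06],[0.009,-0.105,0,3,0.06],[0.012,-0.14,0,3,0.06],[0.014,-0.165,0,3,0.06],[0.014,-0.176,0,3,0.06],[0.014,-0.176,0,3,0.06],[0.014,-0.176,0,3,0.06],[0.014,-0.176,0,3,0.06]],
  ],
)

```text
time_s: 7.58
ee_pos: [455.2, 20.0, 250.8]
ee_rot: [179.9, 0.0, 94.5]
force: [-0.9, 0.4, 0.1]
gripper_width: 60.2
```

```bash
python3 - <<'E'
from h import *
s=env.state();print(s['time_s'],s['ee_pos'],s['ee_rot'])
im,p=snap('wrist','w4')
np.save('p4.npy',p,allow_pickle=True)
print([(d['xyz'],d['conf']) for d in env.look_for('wrist','column')][:2])
cv2.imwrite('pics/w4z.png',cv2.resize(cv2.imread('pics/w4.png')[0:220,200:360],None,fx=2.7,fy=2.7,interpolation=cv2.INTER_CUBIC))
E
```

```text
7.5833 [455.24185088  20.03939768 250.76342715] [1.79944715e+02 5.61924294e-03 9.44914374e+01]
[([457.5, 101.1, 16.5], 0.64), ([623.5, 24.8, 99.3], 0.62)]
```

View pics/w4z.png

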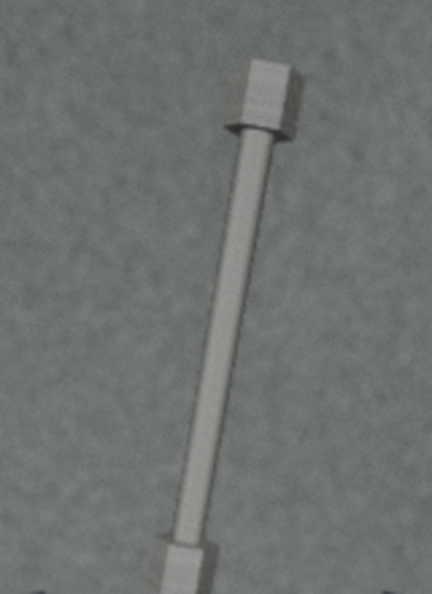

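```bash
python3 - <<'E'
from h import *
p4=np.load('p4.npy',allow_pickle=True).item()
p4['xyz']=np.array(p4['xyz'])
A=atz(p4,200+258/2.7,131/2.7,13);B=atz(p4,200+189/2.7,543/2.7,13)
print(A,B,(A+B)/2,np.degrees(np.arctan2(*(A-B)[1::-1])),np.linalg.norm(A-B))
T=env.camera_params('top'); S=env.camera_params('scene')
t=lambda u,v:(T,200+u/5,140+v/5); s=lambda u,v:(S,195+u/4.7,195+v/4.7)
def tri(a,b):
    o1,d1=ray(*a);o2,d2=ray(*b);k=np.linalg.lstsq(np.c_[d1,-d2],o2-o1,rcond=None)[0];return (o1+d1*k[0]).round(1),(o2+d2*k[1]).round(1)
print(tri((p4,200+258/2.7,131/2.7),t(104,508)),tri((p4,200+189/2.7,543/2.7),t(446,533)))
print(tri((p4,200+258/2.7,131/2.7),s(697,163)),tri((p4,200+189/2.7,543/2.7),s(391,90)))
# automated: threshold tube edges
g=cv2.cvtColor(cv2.imread('pics/w4.png'),cv2.COLOR_BGR2GRAY).astype(float)
g=cv2.GaussianBlur(g,(3,3),0);P=[]
for v in range(60,192,6):
    uc=200+(258-(v*2.7-135)*69/405)/2.7; x=np.arange(int(uc)-12,int(uc)+13); r=g[v,x]; w=np.clip(r-np.percentile(r,60)-8,0,None)
    P.append(atz(p4,(w*x).sum()/w.sum(),v,13))
P=np.array(P);k=np.polyfit(P[:,1],P[:,0],1);print('x(y)',k,np.degrees(np.arctan(k[0])),np.polyval(k,80),np.std(P[:,0]-np.polyval(k,P[:,1])))
E
```

```text
[462.07393926 167.51526398  13.        ] [446.8861466  -5.9406921  13.       ] [454.48004293  80.78728594  13.        ] 84.99594735205189 174.1196075873521
(array([462.5, 170.4,  -1. ]), array([460.8, 168.2,  -1.5])) (array([446.9,  -6.2,  12.1]), array([446. ,  -5.8,  12. ]))
(array([462. , 167.1,  15.1]), array([462.3, 165.5,  14.8])) (array([446.9,  -6. ,  12.9]), array([447.2,  -2.8,  12.2]))
x(y) [9.55089819e-02 4.45054292e+02] 5.455712785888141 452.69501072950516 0.0392277954522045
```

jog_arm(
  deltas=[
    [[0.02,0.002,0.02,3,0.06],[0.04,0.004,0.05,6,0.06],[0.0605,0.0055,0.085,9.6,0.06],[0.0605,0.0055,0.12,9.6,0.06],[0.0605,0.0055,0.15,9.6,0.06],[0.0605,0.0055,0.18,9.6,0.06],[0.0605,0.0055,0.2,9.6,0.06],[0.0605,0.0055,0.215,9.6,0.06],[0.0605,0.0055,0.223,9.6,0.06],[0.0605,0.0055,0.229,9.6,0.06],[0.0605,0.0055,0.231,9.6,0.06],[0.0605,0.0055,0.231,9.6,0.06],[0.0605,0.0055,0.231,9.6,0.06]],
  ],
  grip_force=35,
)

```text
time_s: 8.77
ee_pos: [455.2, 80.9, 20.6]
ee_rot: [179.9, -0.0, 84.9]
force: [0.6, 0.1, -0.1]
gripper_width: 60.0
```

```bash
python3 - <<'E'
from h import *
s=env.state();print(s['time_s'],s['ee_pos'],s['ee_rot'],s['force'])
im,p=snap('wrist','w5'); 
E
```

```text
8.7667 [455.19462119  80.86206669  20.55768582] [ 1.79908578e+02 -1.83106983e-02  8.48960951e+01] [ 0.64319473  0.09295141 -0.06408486]
```

View pics/w5.png

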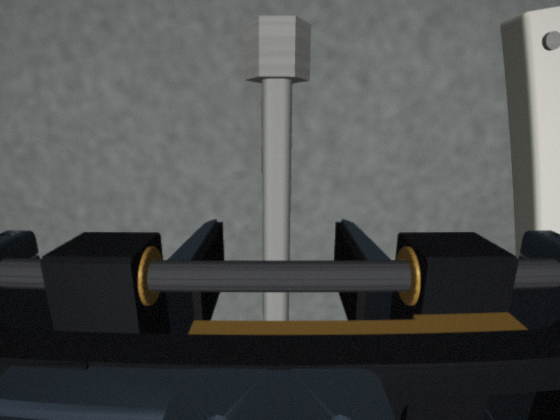

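The tube runs vertically in view at u≈262–291, centred between the fingers, with the hex at v 17–80. Now I'll close on it.

jog_arm(
  deltas=[
    [[0,0,0,0,0.04],[0,0,0,0,0.02],[0,0,0,0,0.01],[0,0,0,0,0.005],[0,0,0,0,0.005],[0,0,0,0,0.005],[0,0,0,0,0.005],[0,0,0,0,0.005],[0,0,0,0,0.005],[0,0,0,0,0.005],[0,0,-0.005,0,0.005],[0,0,-0.015,0,0.005],[0,0,-0.03,0,0.005],[0,0,-0.05,0,0.005],[0,0,-0.05,0,0.005],[0,0,-0.05,0,0.005]],
  ],
  grip_force=35,
)

```text
time_s: 10.15
ee_pos: [455.1, 80.8, 70.5]
ee_rot: [179.9, -0.0, 84.9]
force: [-0.5, 0.0, -3.1]
gripper_width: 13.5
```

```bash
python3 - <<'E'
from h import *
s=env.state();print(s['time_s'],s['ee_pos'],s['ee_rot'],s['force'],s['gripper_width'])
im,p=snap('wrist','w6'); snap('scene','s6')
cv2.imwrite('pics/s6z.png',cv2.resize(cv2.imread('pics/s6.png')[150:320,190:390],None,fx=3.5,fy=3.5,interpolation=cv2.INTER_CUBIC))
E
```

```text
10.15 [455.09542731  80.80279295  70.51707418] [ 1.79856547e+02 -2.25484230e-02  8.49104716e+01] [-0.45457945  0.01258598 -3.08634467] 13.479801887997287
```

View pics/w6.png

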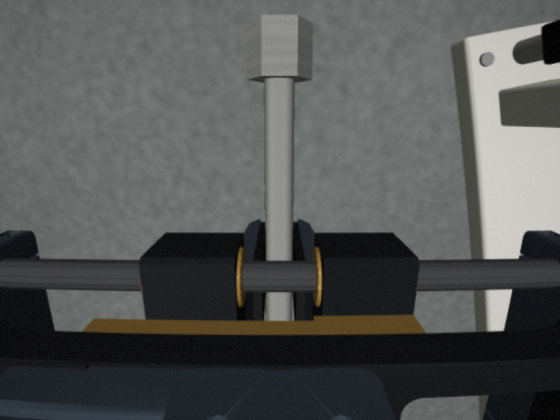

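View pics/s6z.png

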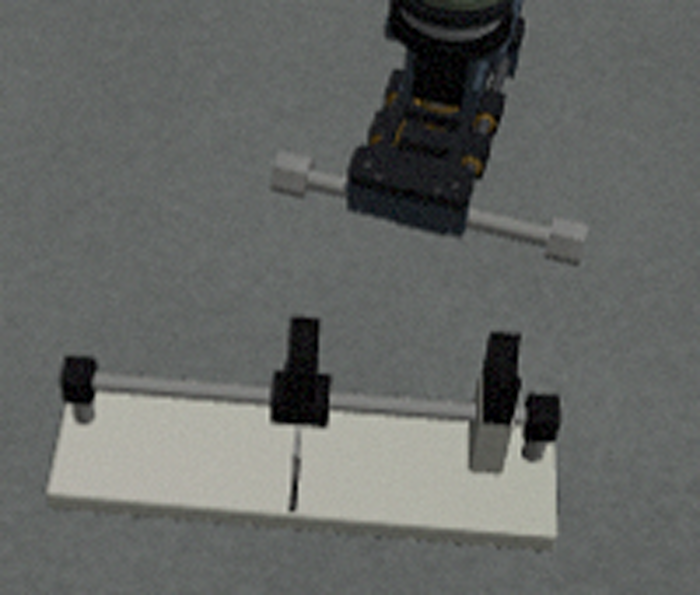

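```bash
python3 - <<'E'
from h import *
p=env.camera_params('wrist'); s=env.state()
R0=Rm(s['ee_rot']); 
for z in (62,63,64):
  for n,u,v in [('junction',279,79),('tube mid',279.2,200)]:
    W=atz(p,u,v,z); print(z,n,W.round(1),(R0.T@(W-s['ee_pos'])).round(1))
cv2.imwrite('pics/w6z.png',cv2.resize(cv2.imread('pics/w6.png')[0:240,220:340],None,fx=2.4*1.0,fy=2.4,interpolation=cv2.INTER_CUBIC))
g=cv2.cvtColor(cv2.imread('pics/w6.png'),cv2.COLOR_BGR2GRAY)
for v in (90,120,150,180,210): print(v,g[v,258:302].tolist())
print(g[70:90,279].tolist())
T,_=snap('top','t6')
E
```

```text
62 junction [461.6 167.4  62. ] [87.1  0.1  7.1]
62 tube mid [456.7 110.7  62. ] [30.3  0.3  7.2]
63 junction [461.6 167.3  63. ] [87.   0.1  6.1]
63 tube mid [456.7 111.   63. ] [30.5  0.3  6.2]
64 junction [461.6 167.1  64. ] [86.9  0.2  5.1]
64 tube mid [456.7 111.2  64. ] [30.7  0.3  5.2]
90 [109, 109, 111, 107, 109, 94, 89, 98, 111, 126, 132, 137, 147, 146, 149, 149, 146, 145, 142, 142, 145, 141, 143, 144, 140, 143, 144, 140, 139, 135, 129, 123, 114, 99, 90, 73, 76, 110, 115, 113, 111, 114, 114, 110]
120 [111, 116, 113, 116, 112, 109, 96, 96, 110, 123, 133, 140, 145, 148, 149, 149, 147, 146, 145, 144, 145, 142, 144, 145, 146, 147, 142, 143, 140, 134, 126, 117, 109, 101, 81, 75, 101, 105, 107, 107, 109, 111, 116, 114]
150 [110, 110, 110, 112, 114, 112, 94, 96, 109, 119, 130, 139, 144, 146, 151, 148, 147, 144, 146, 147, 143, 145, 144, 144, 145, 146, 145, 144, 142, 135, 124, 118, 109, 94, 80, 75, 98, 108, 108, 109, 107, 108, 114, 112]
180 [111, 110, 112, 113, 108, 107, 94, 91, 104, 122, 130, 137, 145, 149, 152, 151, 146, 146, 145, 148, 147, 146, 145, 141, 146, 147, 146, 143, 139, 135, 125, 114, 105, 90, 80, 82, 107, 117, 115, 119, 118, 119, 113, 115]
210 [108, 104, 106, 110, 109, 113, 108, 98, 101, 115, 132, 137, 145, 147, 149, 146, 148, 142, 145, 145, 144, 147, 143, 146, 146, 145, 145, 143, 138, 130, 123, 113, 103, 86, 76, 104, 112, 117, 117, 115, 118, 119, 115, 123]
[139, 143, 141, 143, 141, 124, 62, 85, 136, 141, 142, 142, 141, 144, 143, 142, 141, 143, 141, 144]
```

jog_arm(
  deltas=[
    [[0,0,-0.015,0,0.005],[0,0,-0.035,0,0.005],[0,0,-0.06,0,0.005],[0.002,0.01,-0.085,-1,0.005],[0.004,0.025,-0.105,-3,0.005],[0.007,0.045,-0.115,-5,0.005],[0.01,0.07,-0.115,-7,0.005],[0.013,0.095,-0.115,-9,0.005],[0.016,0.12,-0.115,-11,0.005],[0.019,0.142,-0.115,-12,0.005],[0.021,0.156,-0.115,-12.6,0.005],[0.0216,0.164,-0.115,-12.6,0.005],[0.0216,0.1666,-0.115,-12.6,0.005],[0.0216,0.1666,-0.115,-12.6,0.005],[0.0216,0.1666,-0.115,-12.6,0.005],[0.0216,0.1666,-0.115,-12.6,0.005]],
  ],
)

```text
time_s: 11.63
ee_pos: [621.2, 87.4, 184.8]
ee_rot: [-179.9, 0.0, 97.5]
force: [-0.2, 0.4, -2.5]
gripper_width: 13.4
```

```bash
python3 - <<'E'
from h import *
s=env.state();print(s['time_s'],s['ee_pos'],s['ee_rot'],s['force'],s['gripper_width'])
im,p=snap('wrist','w7'); snap('scene','s7')
cv2.imwrite('pics/s7z.png',cv2.resize(cv2.imread('pics/s7.png')[150:320,190:390],None,fx=3.5,fy=3.5,interpolation=cv2.INTER_CUBIC))
a=np.radians(7.47)
w=lambda X:[629.3+np.cos(a)*X[0]-np.sin(a)*X[1],33.5+np.sin(a)*X[0]+np.cos(a)*X[1],X[2]]
for X in [(-18,106,120),(18,106,120),(-18,124,120),(18,124,120)]: print(X,proj(p,w(X)).round(1))
E
```

```text
11.6333 [621.18412524  87.42598899 184.84469693] [-1.79935352e+02  2.31681982e-03  9.74977477e+01] [-0.21278158  0.37080394 -2.46131546] 13.431490550261463
(-18, 106, 120) [252.6 147.7]
(18, 106, 120) [308.2 147.8]
(-18, 124, 120) [252.2 119.2]
(18, 124, 120) [308.8 119.3]
```

View pics/w7.png

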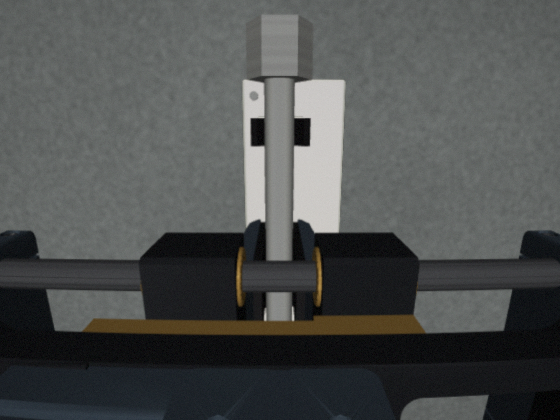

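View pics/s7z.png

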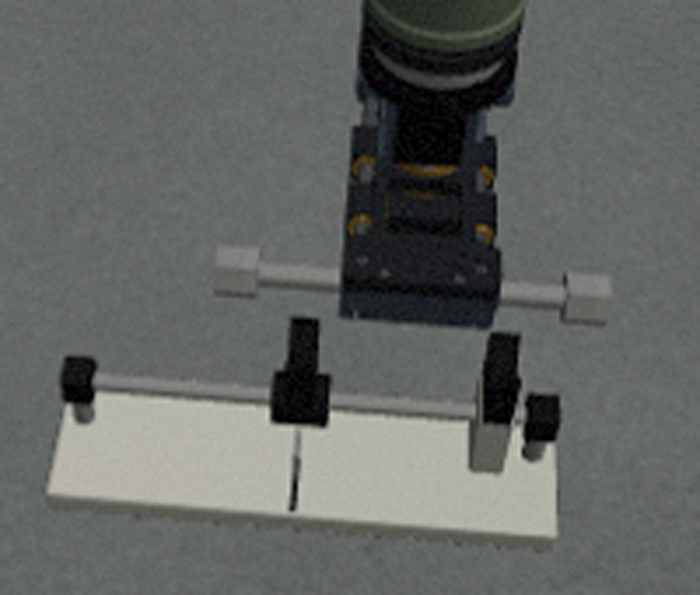

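The tube (u 265–294) is centred over the fixed block (u 251–310, v 118–146), and the column hangs level. I'll descend to just above the seat.

jog_arm(
  deltas=[
    [[0,0,0.015,0,0.005],[0,0,0.03,0,0.005],[0,0,0.042,0,0.005],[0,0,0.05,0,0.005],[0,0,0.055,0,0.005],[0,0,0.059,0,0.005],[0,0,0.061,0,0.005],[0,0,0.061,0,0.005],[0,0,0.061,0,0.005],[0,0,0.061,0,0.005]],
  ],
)

```text
time_s: 12.57
ee_pos: [622.6, 87.5, 124.6]
ee_rot: [179.9, 0.0, 97.5]
force: [0.0, -0.2, -3.1]
gripper_width: 13.1
```

```bash
python3 - <<'E'
from h import *
s=env.state();print(s['time_s'],s['ee_pos'],s['ee_rot'],s['force'],s['torque'])
im,p=snap('wrist','w8'); snap('scene','s8')
cv2.imwrite('pics/s8z.png',cv2.resize(cv2.imread('pics/s8.png')[200:310,200:360],None,fx=4.8,fy=4.8,interpolation=cv2.INTER_CUBIC))
E
```

```text
12.5667 [622.61970273  87.49183904 124.56669813] [1.79930546e+02 6.10134014e-03 9.74993486e+01] [ 0.04108204 -0.21608425 -3.06281508] [ 0.00581949 -0.10673433  0.0961951 ]
```

View pics/w8.png

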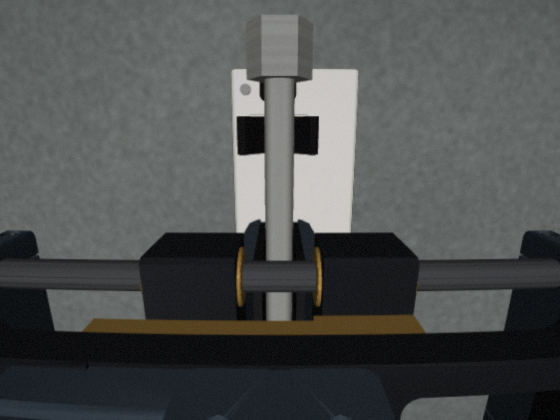

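View pics/s8z.png

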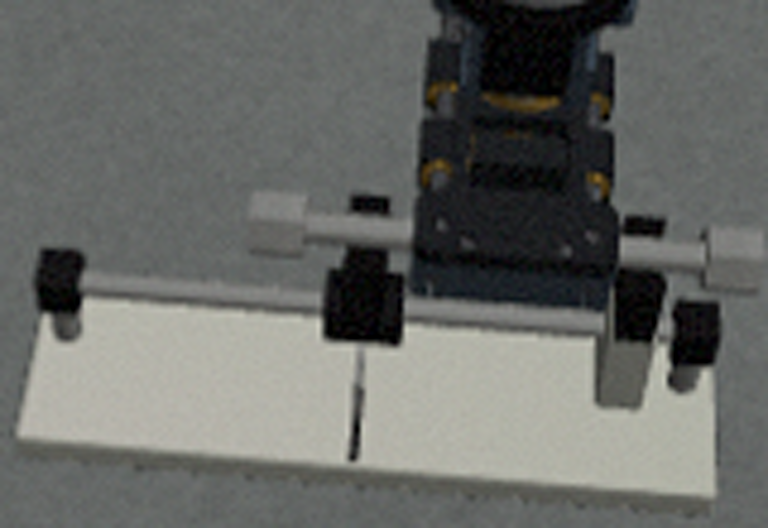

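jog_arm(
  deltas=[
    [[0,0,0.001,0,0.005],[0,0,0.002,0,0.005],[0,0,0.003,0,0.005],[0,0,0.003,0,0.005],[0,0,0.003,0,0.005]],
  ],
)

```text
time_s: 13.08
ee_pos: [622.2, 87.4, 120.8]
ee_rot: [-180.0, 0.0, 97.5]
force: [-0.6, 0.5, -1.6]
gripper_width: 13.3
```

jog_arm(
  deltas=[
    [[0,0,0.0005,0,0.005],[0,0,0.001,0,0.005],[0,0,0.001,0,0.005],[0,0,0.001,0,0.005]],
  ],
)

```text
time_s: 13.42
ee_pos: [622.3, 87.5, 120.1]
ee_rot: [180.0, 0.0, 97.5]
force: [-0.0, -0.2, -1.5]
gripper_width: 13.4
```

jog_arm(
  deltas=[
    [[0,0,0.0005,0,0.005],[0,0,0.001,0,0.005],[0,0,0.001,0,0.005],[0,0,0.001,0,0.005]],
  ],
)

```text
time_s: 13.75
ee_pos: [622.3, 87.5, 119.9]
ee_rot: [180.0, 0.0, 97.5]
force: [-2.5, -0.2, 6.0]
gripper_width: 13.1
```

Contact: the force went from −3 to +6 N. I'll ease the grip and open slowly.

jog_arm(
  deltas=[
    [[0,0,-0.0003,0,0.005],[0,0,-0.0003,0,0.005],[0,0,-0.0003,0,0.014],[0,0,-0.0003,0,0.016],[0,0,-0.0003,0,0.018],[0,0,-0.0003,0,0.02],[0,0,-0.0003,0,0.025],[0,0,-0.0003,0,0.03],[0,0,-0.0003,0,0.04],[0,0,-0.0003,0,0.05],[0,0,-0.0003,0,0.05],[0,0,-0.0003,0,0.05]],
  ],
  grip_force=4,
)

```text
time_s: 14.75
ee_pos: [622.3, 87.5, 119.2]
ee_rot: [180.0, 0.0, 97.5]
force: [0.2, 0.2, -0.3]
gripper_width: 49.5
```

```bash
python3 - <<'E'
from h import *
s=env.state();print(s['time_s'],s['ee_pos'],s['force'],s['gripper_width'])
snap('wrist','w9')
E
```

```text
14.75 [622.28537251  87.46815556 119.22749184] [ 0.2105789   0.17269781 -0.28540751] 49.51881880377035
```

View pics/w9.png

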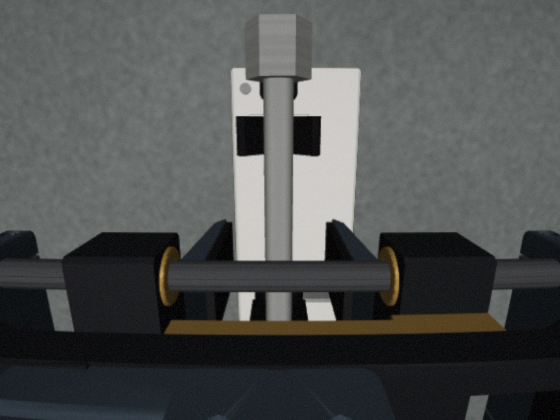

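The fingers are clear on both sides and the tube lies in the notch at (279,135). I'll retreat upward and then back, so the cameras can see.

jog_arm(
  deltas=[
    [[0,0,-0.01,0,0.05],[0,0,-0.03,0,0.05],[0,0,-0.06,0,0.05],[0,0,-0.09,0,0.05],[0,0,-0.12,0,0.05],[0,0,-0.15,0,0.05],[-0.02,0,-0.17,0,0.05],[-0.05,0,-0.17,0,0.05],[-0.08,0,-0.17,0,0.05],[-0.1,0,-0.17,0,0.05],[-0.1,0,-0.17,0,0.05],[-0.1,0,-0.17,0,0.05],[-0.1,0,-0.17,0,0.05]],
  ],
)

```text
time_s: 15.88
ee_pos: [635.2, -11.1, 289.7]
ee_rot: [180.0, -0.0, 97.5]
force: [-0.4, 0.4, 1.2]
gripper_width: 50.0
```

```bash
python3 - <<'E'
from h import *
s=env.state();print(s['time_s'],s['ee_pos'],s['force'])
snap('wrist','w10');snap('scene','s10')
cv2.imwrite('pics/s10z.png',cv2.resize(cv2.imread('pics/s10.png')[200:310,200:360],None,fx=4.8,fy=4.8,interpolation=cv2.INTER_CUBIC))
p=env.camera_params('wrist');S=env.camera_params('scene')
E
```

```text
15.8833 [635.16660541 -11.11879456 289.66241061] [-0.37420191  0.36175388  1.18412869]
```

View pics/w10.png

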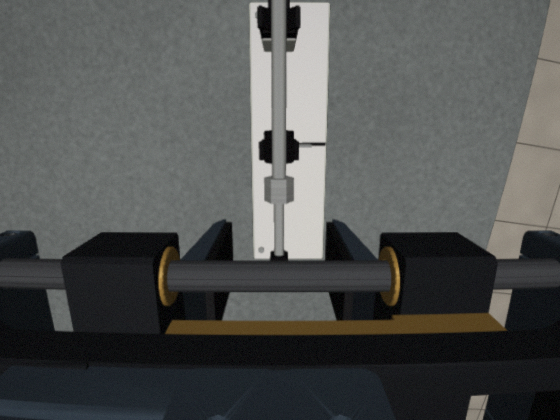

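View pics/s10z.png

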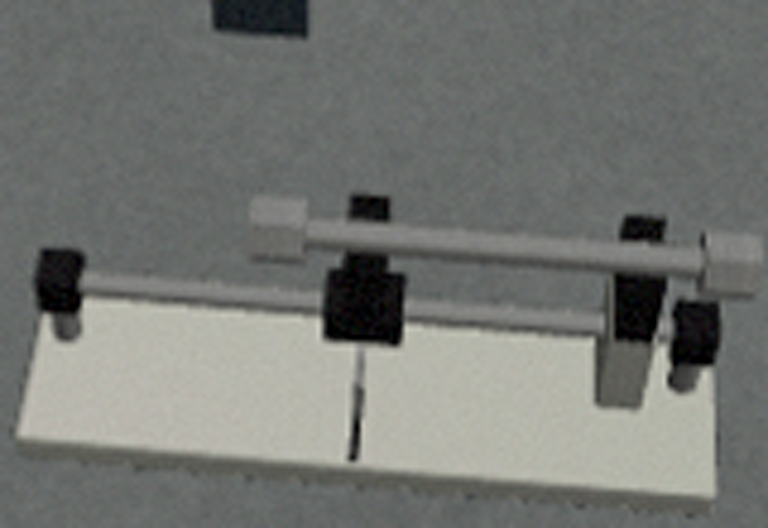

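The column lies in both notches with both hexes outside, and the pointer is still in line with the mark at (360,380). A quick numeric check of pointer and tube follows.

```bash
python3 - <<'E'
from h import *
p=env.camera_params('wrist');S=env.camera_params('scene')
cv2.imwrite('pics/w10z.png',cv2.resize(cv2.imread('pics/w10.png')[115:215,230:350],None,fx=6,fy=6,interpolation=cv2.INTER_CUBIC))
a=np.radians(7.47)
w=lambda X:np.array([629.3+np.cos(a)*X[0]-np.sin(a)*X[1],33.5+np.sin(a)*X[0]+np.cos(a)*X[1],X[2]])
s=lambda W:((proj(S,W)-[200,200])*4.8).round(0)
for y in (-30,141): print('expected junction in s10z',s(w([0,y,113])))
E
```

```text
expected junction in s10z [308. 228.]
expected junction in s10z [701. 260.]
```

View pics/w10z.png

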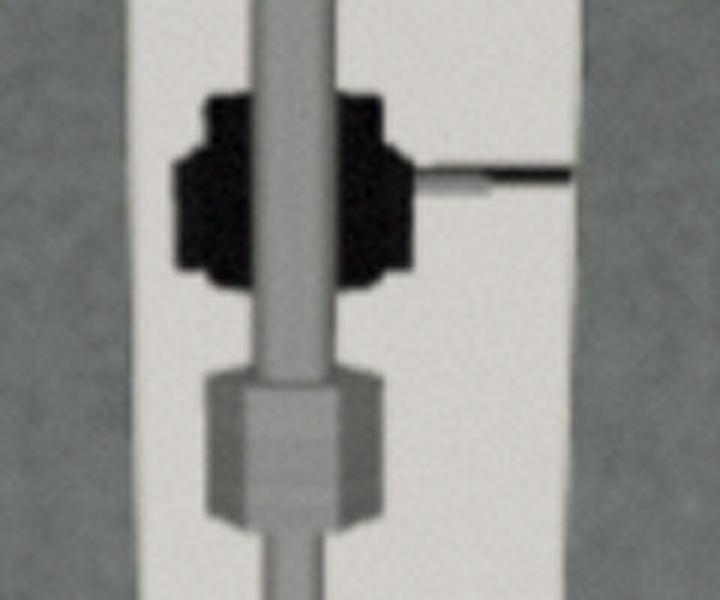

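```bash
python3 - <<'E'
from h import *
p=env.camera_params('wrist')
a=np.radians(7.47)
def rk(W): d=W[:2]-[629.3,33.5]; return np.array([np.cos(a)*d[0]+np.sin(a)*d[1],-np.sin(a)*d[0]+np.cos(a)*d[1]]).round(1)
z=lambda u,v:(p,230+u/6,115+v/6)
print('line',rk(atz(*z(570,175),20)),'blade front low',rk(atz(*z(489,172),24)))
print(env.job_done())
E
```

```text
line [57.8 -3.7] blade front low [40.4 -2.9]
the job is handed in; nothing more can be done
None
```

The job is done and handed in at about 16 s of the 56 s allowed. I pinched the movable V-rest and slid it 45.5 mm until its pointer stood over the black line, then let go. I then picked the column up by its middle, lowered it into both V-rests until it touched (about 6 N upward on the tool), released it slowly and moved away.

- **Pointer on the line:** in the last wrist view the line sits at rack y = -3.7 mm and the pointer's middle at about -4.4 mm, roughly 0.7 mm apart. An earlier check, before the column was laid, gave about 0.5 mm. The line is 4 mm wide.
- **Column in the rests:** the last pictures show the tube in both notches and both hexagonal ends outside the rests. The places where the tube meets its hexagonal ends appeared within about 1 pixel of where they should be. In the scene picture they were 0.4 and 1 pixel low, about the same as the fit's own error.
- **Other objects:** the bottle, beaker and wrench were never approached, but I did not measure them again at the end.
- **Disagreements along the way:** I first took the column's angle with the wrong sign, and the wrist view over the column showed it before I grasped. One two-view height of the column, from the top and wrist cameras, came out at -1 mm instead of 13 mm. The other pairings gave about 10 to 15 mm, so I ignored that one.

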